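# Cover the potted cassette, squeeze its catches and hold it out of the nest

## Task

Set the blue cover plate gently down over the two steel posts of the green cassette, so that it lies flat on the cassette's end blocks, while the cassette still sits in its grey nest, and let go of the plate. Then squeeze the cassette's two yellow side catches together to unlock it, lift it straight out with the cover still in place and finish holding it still and level by the squeezed catches, its underside at least 10 cm above the bench; do not put it down or let go. Leave everything else on the bench where it is.

Things in the scene. Friction and masses are not known exactly. Their poses are not given: they have to be found in the camera images.
- nest: Grey fixed nest, base 150 x 104 x 8 mm. Origin: centre of its underside on the bench; x along its length, z up. The cassette stands on the base (8 mm up) between end stops and guides at most 24 mm high, play 1.5 to 2 mm. On its +y and -y sides at mid-length a steel keeper lip holds a catch's toe: 20 to 28 mm above the bench (the nest's highest part), inner edge at 29 mm from the centre line.
- cassette: Green cassette, 110 (x) x 48 (y) x 50 mm, about 0.35 kg, balanced at mid-length. Origin: centre of its underside, 8 mm above the bench when home, axes along the nest's. Two end blocks (|x| 23 to 55 mm, flat tops 50 mm up), an open well between. A steel post stands on each block at x = +42 and -42 mm, y = 0: 6 mm thick, 16 mm tall, top 6 mm tapered. Yellow catches at x = 0 on its +y and -y sides.
- catch_left (a joint): Slide of the yellow catch on the cassette's +y side, m: 0 = sprung out (locked under the keeper lip), 0.007 = pushed fully in to its stop. It is free of the lip beyond about 0.004. Spring: 3.6 N at 0 to 10 N at the stop.
- catch_right (a joint): The same for the yellow catch on the cassette's -y side: 0 = out (locked), 0.007 = fully in.
- catch_left_pad (a point): Centre of the +y catch paddle's outer face, the face to squeeze: 30 mm long (cassette x), from 25 to 48 mm above the cassette's underside (this point 36.5 mm). When out it is 32 mm from the cassette's centre line; the two faces are 64 mm apart when out, 50 mm when both are fully in. The paddles end 5 mm above the keeper lips; nothing else stands beside them.
- catch_right_pad (a point): The same point of the -y catch's paddle.
- cover: Blue cover plate, 110 (x) x 40 x 6 mm, about 0.1 kg, 10 mm through holes at x = +42 and -42 mm, y = 0. Centred on top a black bar grip 34 mm long (x), 16 wide (y), 20 high. Same either way round. Origin: centre of its underside; z up. Starts flat on the bench. Seated, its origin is 50 mm above the cassette's; the posts stand 10 mm out of its top.
- cover_grip (a point): Centre of the cover's black bar grip, 16 mm above the plate's underside.
- syringe: Bystander: black-filled syringe with blue plunger, about 190 mm long and 46 mm wide, lying on the bench. Origin under its middle.
- marker: Bystander: blue marker pen with black cap, 120 mm long, 14 mm thick, lying between cover and nest. Origin under its middle.
- beaker: Bystander: grey beaker, 84 mm across, 100 mm high. Origin: centre of its underside.
- jar: Bystander: amber jar with black cap, 54 mm across, 75 mm high. Origin: centre of its underside.
- screwdriver: Bystander: screwdriver, 170 mm long, lying crosswise in front of the long green tray at the back.
- parts_tray: Bystander: white open tray of standoffs, 110 x 80 x 25 mm. Origin: centre of its underside.

How it is judged:
By the outcome, as a careful person would: the job done as asked, in the order asked, and still so for the second after the job is handed in, while the arm keeps its last pose, push and grip.
It also fails if it takes over 51 s, if anything falls off the work surface, if the arm or the gripper's body presses on something with over 40 N, if the wrist force passes 120 N, or if a joint passes its speed limit or range.

## Robot

A 6-joint arm with a two-finger parallel gripper is mounted at the origin on the work surface. World frame = base frame: x ahead of the robot, y to its left, z up, the work surface at z = 0. Lengths are in m, angles in rad, forces in N, time in s.
With the tool pointing down it reaches from about 0.225 to 0.725 m from the base axis. Payload 3.1 kg.
Tool frame: the origin (TCP) lies on the centre line of the jaws, within the pads' length; the fingertips stand 8 mm ahead of it and the grasp point (between the pads) lies 11 mm behind it; z points along the fingers, y is the line along which they close (so a half turn about z gives the same grasp; the last joint's range is limited). The gripper opens to 85 mm and grips with 20 to 120 N. Pads are 22 mm wide; open, the fingers measure 114 mm over their backs; the gripper's body (76 mm by 85 mm) begins 54 mm behind the grasp point. The pads swing forward as they close: fully open they stand 13 mm farther back than shut.
Start: joints at [1.126, 0.048, 0.099, 1.622, 0, 1.443], TCP at [0.164, 0.499, 0.239] pointing down, gripper open.
Joint ranges: [-2.91, 2.91], [-0.99, 1.94], [-1.21, 1.42], [-2.12, 2.29], [-1.49, 1.47], [-3.14, 3.14]. Speed limits (rad/s): [2.79, 2.79, 3.14, 3.14, 3.14, 3.14].

## Interface

Orientations are given as a rotation vector (axis times angle).
In Python, from station import env gives the robot as it stands.
- The arm moves only by the shell command python3 -m handwheel 'ROWS' [FORCE]. ROWS is a JSON object whose one key "series" holds a list that holds one entry, the list of rows, each a list of 5 numbers: the shift along the tool's x, y, z in cm, then the turn about the tool's z in rad, then the opening, from -1 (shut) to 1 (fully open). A call has exactly 8 rows; each row is the pose to reach, as a shift and turn from the pose commanded when the call began, along the tool's axes at that moment; what a row does not reach only later rows make up. A row lasts 1/8 s, in which the tool goes at most 62.5 mm and 10.7 degrees, less where a joint would pass 70% of its speed; a pose out of reach is approached as far as the arm can. A call with a gripper value outside its range is refused whole. The fingers move at their own pace and stop on an object; FORCE is the grip in N (left out, the last holds). Time passes only in rows, so rows that repeat a pose let the fingers close, or fill a call up. It gives the time, the measured TCP pose, the force, the opening and the grip force at its end, in the units of the state.
- env.observe(): the state, without advancing time (a new reading comes with each control period).
- env.read_camera(name): name is "scene" or "top" or "wrist"; returns (picture, depth): 420x560x3 uint8, red, green, blue; 420x560 float32, m along the optical axis (not along the pixel's ray), 0 where there is no reading.
- env.camera_model(name): a dict with "mtx" (3x3 intrinsics, pixels), "R" (3x3) and "t" (3): a world point X has camera coordinates R X + t. Camera axes: x right, y down, z forward; pixel columns grow to the right and rows downward; lengths in m; the calibration is good to about 2 mm. A picture is of the moment at which its call begins: read the wrist's pose just before it. camera_model takes no time and is no camera call; for the wrist camera it gives the pose at the moment of the call.
- env.sign_off(): hands the job in; it is judged then, once.
The state is a dict: "t": time; "q": joint angles; "joint_vel": joint speeds; "joint_efforts": joint torques, N m; "tool_pos": TCP position; "ee_rot": TCP orientation; "contact_force": force on the tool from outside, world axes, zero at the start; "wrist_torque": the same for the moment, N m; "finger_gap": finger opening in m; "grasp_force": force on a finger pad.
Only numpy, scipy, OpenCV 4.12 (cv2) and the standard library are available. Lean on these libraries where they do the work, as an engineer would, in place of code of your own. Each camera call takes 0.05 s, during which the arm holds its last target. There are 200 camera calls.

## Working session

There is one attempt and no reset: what is moved stays moved. The work goes in short steps, Python scripts to look and compute and a shell command to move; the robot and the scene stay as the last step left them, time stands still between calls to the robot, and variables do not carry over. Pictures are saved under pics/ and viewed, at most 10 in all, crops included, and the job is handed in when it is done.

```bash
mkdir -p pics; ls
python3 - <<'E'
from station import env
import cv2,numpy as np
s=env.observe();print(s)
for n in("top","scene"):
    p,d=env.read_camera(n);np.savez(f"pics/{n}0.npz",p=p,d=d,**env.camera_model(n));cv2.imwrite(f"pics/{n}0.png",p[:,:,::-1])
    print(env.camera_model(n))
E
```

```text
pics
{'t': 0.0, 'q': array([ 1.12618290e+00,  4.87508419e-02,  9.76020257e-02,  1.62197874e+00,
       -8.67934477e-06,  1.44300785e+00]), 'joint_vel': array([-0.00129979,  0.00070629,  0.00028352,  0.00135613, -0.00126566,
        0.00075948]), 'joint_efforts': array([ 2.62905967e-03, -3.38785458e+01,  3.20012856e+01,  2.04326527e-02,
        2.24401686e-05, -2.10565304e-06]), 'tool_pos': array([0.16332127, 0.49833894, 0.23811917]), 'ee_rot': array([-0.49548579, -3.10161304,  0.00351606]), 'contact_force': array([ 0.68889743, -0.18611917, -0.24939376]), 'wrist_torque': array([ 0.01023737,  0.07628847, -0.00998516]), 'grasp_force': 0.0, 'finger_gap': 0.08546311104344259}
{'mtx': array([[475.71649795,   0.        , 272.77509479],
       [  0.        , 475.71649795, 206.68360359],
       [  0.        ,   0.        ,   1.        ]]), 'R': array([[-0.01415228, -0.999888  , -0.00486814],
       [-0.99236528,  0.01464203, -0.12246123],
       [ 0.12251879,  0.00309787, -0.99246136]]), 't': array([0.00471002, 0.55468166, 1.35575844])}
{'mtx': array([[391.92073281,   0.        , 271.83301786],
       [  0.        , 391.92073281, 207.9371521 ],
       [  0.        ,   0.        ,   1.        ]]), 'R': array([[-0.59859888,  0.80098517,  0.0101068 ],
       [ 0.59136336,  0.45038288, -0.66891303],
       [-0.54034134, -0.3944338 , -0.74327196]]), 't': array([ 0.31354653, -0.25694624,  1.34833185])}
```

View pics/top0.png

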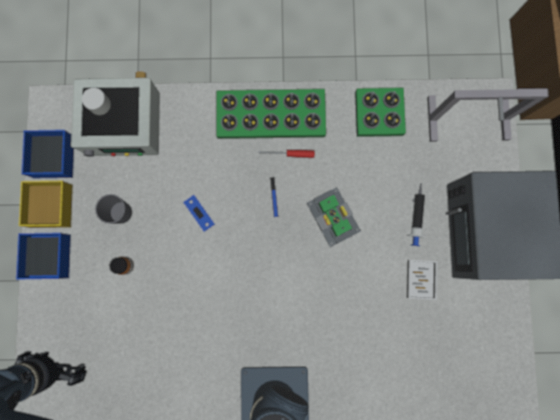

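The top view shows the cover at (199,212), the marker at (274,197), and the nest with the cassette at (333,216). I'll get coarse positions by colour and depth first.

```bash
cat > h.py <<'E'
import numpy as np,cv2
from scipy.spatial.transform import Rotation as Ro
def cloud(d,K,R,t):
    v,u=np.mgrid[:d.shape[0],:d.shape[1]]
    c=np.stack([(u-K[0,2])/K[0,0]*d,(v-K[1,2])/K[1,1]*d,d],-1)
    return (c-t)@R
def onplane(uv,z,K,R,t):
    uv=np.atleast_2d(uv).astype(float)
    r=np.c_[(uv-K[:2,2])/K[0,0],np.ones(len(uv))]@R; o=-R.T@t
    return o+r*((z-o[2])/r[:,2])[:,None]
def look(env,name,f):
    m=env.camera_model(name);p,d=env.read_camera(name)
    cv2.imwrite(f"pics/{f}.png",p[:,:,::-1]);np.savez(f"pics/{f}.npz",p=p,d=d,**m)
    return p,d,m["mtx"],m["R"],m["t"]
def load(f):
    z=np.load(f"pics/{f}.npz");return z["p"],z["d"],z["mtx"],z["R"],z["t"]
def hsv(p): return cv2.cvtColor(p,cv2.COLOR_RGB2HSV)
def blobs(mask,P,minn=8):
    n,l,st,ce=cv2.connectedComponentsWithStats(mask.astype(np.uint8))
    for i in range(1,n):
        if st[i,4]<minn: continue
        q=P[l==i]; x=q[:,:2]-q[:,:2].mean(0); a=np.linalg.svd(x,full_matrices=False)[2][0]
        r=cv2.minAreaRect(q[:,:2].astype(np.float32)*1000)
        print(ce[i].round(1),st[i,4],"med",np.median(q,0).round(4),"zmax",q[:,2].max().round(4),"ang",round(np.degrees(np.arctan2(a[1],a[0]))%180,1),"rect",np.round(r[0],1),np.round(r[1],1),round(r[2],1))
E
python3 - <<'E'
from h import *
p,d,K,R,t=load("top0");P=cloud(d,K,R,t);h=hsv(p)
ok=(d>0)&(P[...,0]<.62)&(P[...,0]>.25)&(abs(P[...,1])<.3)
print("blue");blobs(ok&(abs(h[...,0].astype(int)-112)<12)&(h[...,1]>120)&(h[...,2]>80),P)
print("green");blobs(ok&(abs(h[...,0].astype(int)-65)<15)&(h[...,1]>90),P)
print("yellow");blobs(ok&(abs(h[...,0].astype(int)-27)<7)&(h[...,1]>120),P,3)
print("above 1cm");blobs(ok&(P[...,2]>.005),P,30)
E
```

```text
blue
[274.3 202.8] 71 med [ 0.5685 -0.0074  0.014 ] zmax 0.0226 ang 4.3 rect [569.8  -8. ] [75.2  8.1] 4.4
[198.7 212.9] 331 med [0.5417 0.2167 0.0071] zmax 0.03 ang 34.9 rect [543.3 218. ] [106.3  35. ] 34.9
green
[334.6 215.3] 453 med [ 0.526  -0.18    0.0579] zmax 0.0723 ang 26.2 rect [ 526.  -182.7] [110.1  54.4] 25.1
yellow
[343.2 210.9] 28 med [ 0.5366 -0.2051  0.0547] zmax 0.0619 ang 30.4 rect [ 537.8 -206. ] [24.5  6.3] 31.8
[326.6 219.6] 25 med [ 0.5128 -0.1576  0.0572] zmax 0.0614 ang 30.2 rect [ 512.5 -156.5] [22.9 15.3] 55.2
above 1cm
[273.9 201.4] 151 med [ 0.574  -0.007   0.0134] zmax 0.0226 ang 4.7 rect [571.8  -5.4] [95.6 17.1] 4.5
[333.  216.3] 1773 med [ 0.5254 -0.1782  0.0256] zmax 0.0779 ang 27.9 rect [ 528.  -183.5] [158.6 114.7] 26.9
[198.2 212.6] 385 med [0.5417 0.2187 0.0082] zmax 0.0333 ang 34.7 rect [544.  218.6] [109.7  48.7] 35.5
```

```bash
cat >> h.py <<'E'
def plan(env,xyz,ang=None):
    "cm shift in tool axes and turn so TCP is at xyz and closing line (tool y) at world angle ang deg (mod 180)"
    s=env.observe();M=Ro.from_rotvec(s["ee_rot"]).as_matrix()
    sh=M.T@(np.array(xyz)-s["tool_pos"])*100
    a=np.degrees(np.arctan2(M[1,1],M[0,1]));turn=0
    if ang is not None: turn=-np.radians((ang-a+90)%180-90)
    print("t",round(s["t"],2),"q6",s["q"][5].round(2),"tcp",s["tool_pos"].round(4),"toolz",M[:,2].round(4),"yang",round(a,2),"shift",sh.round(2),"turn",round(turn,3),"gap",round(s["finger_gap"],4),"F",s["contact_force"].round(1))
E
python3 - <<'E'
from h import *
from station import env
plan(env,(.543,.218,.2),125)
print(env.camera_model("wrist"))
E
```

```text
t 0.1 q6 1.44 tcp [0.1633 0.4984 0.2382] toolz [-9.0e-04 -1.9e-03 -1.0e+00] yang 71.85 shift [-44.81 -14.81   3.84] turn -0.928 gap 0.0858 F [-0.1 -0.1  0.1]
{'mtx': array([[369.46907029,   0.        , 288.34738394],
       [  0.        , 369.46907029, 209.42705972],
       [  0.        ,   0.        ,   1.        ]]), 'R': array([[ 0.31214359,  0.95003365, -0.00155974],
       [ 0.91019075, -0.2985815 ,  0.28705727],
       [ 0.27224836, -0.09102275, -0.95791215]]), 't': array([-0.52467947, -0.0364685 ,  0.37866278])}
```

```bash
python3 -m handwheel '{"series":[[[-6,-2,0.5,-0.13,1],[-12,-4,1,-0.26,1],[-18,-6,1.5,-0.39,1],[-24,-8,2,-0.52,1],[-30,-10,2.5,-0.65,1],[-36,-12,3,-0.78,1],[-42,-14,3.5,-0.928,1],[-44.8,-14.8,3.8,-0.928,1]]]}'
python3 -m handwheel '{"series":[[[0,0,0,0,1],[0,0,0,0,1],[0,0,0,0,1],[0,0,0,0,1],[0,0,0,0,1],[0,0,0,0,1],[0,0,0,0,1],[0,0,0,0,1]]]}'
python3 - <<'E'
from h import *
from station import env
plan(env,(.543,.218,.2),125)
p,d,K,R,t=look(env,"wrist","w1");P=cloud(d,K,R,t);h=hsv(p)
print(p.shape);ok=(d>0)
b=ok&(abs(h[...,0].astype(int)-112)<12)&(h[...,1]>120)&(h[...,2]>60)&(P[...,2]<.04)
blobs(b,P,300)
bar=ok&(P[...,2]>.02)&(P[...,2]<.032)&(np.hypot(P[...,0]-.543,P[...,1]-.218)<.06)
print("bar");blobs(bar,P,50)
E
```

```text
t: 1.1
tool_pos: [0.5448, 0.2162, 0.1999]
ee_rot: [0.942, -2.995, 0.0]
contact_force: [-0.4, 0.5, 0.2]
finger_gap: 0.0855
grasp_force: 0.0
t: 2.1
tool_pos: [0.5432, 0.2186, 0.2013]
ee_rot: [0.945, -2.996, 0.0]
contact_force: [-0.5, -0.2, 0.4]
finger_gap: 0.0853
grasp_force: 0.0
t 2.1 q6 -0.34 tcp [0.5432 0.2186 0.2013] toolz [-1.e-04 -0.e+00 -1.e+00] yang 125.02 shift [ 0.05 -0.04  0.13] turn 0.0 gap 0.0853 F [-0.5 -0.2  0.4]
(420, 560, 3)
[45.1 49.2] 1739 med [ 0.5641 -0.0052  0.0123] zmax 0.0156 ang 4.5 rect [567.2  -6.9] [80.7 14.2] 4.6
[288.8 176.7] 4178 med [0.5356 0.215  0.0056] zmax 0.0252 ang 34.8 rect [542.3 219.3] [109.3  39.5] 34.9
bar
[289.  185.1] 729 med [0.5412 0.2187 0.0254] zmax 0.0275 ang 34.9 rect [541.8 219.1] [33.1 15.8] 34.8
```

View pics/w1.png

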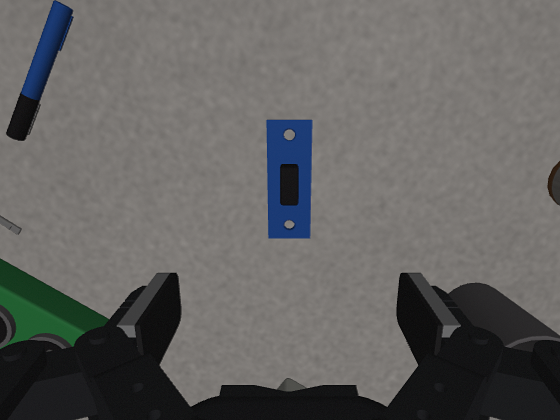

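The wrist view shows the cover lying square to the jaws, with its bar at (289,185) and holes at (289,134) and (289,224). The descent path is clear, so I'll go down and grip the bar.

```bash
python3 -m handwheel '{"series":[[[0.1,0.1,4,0,1],[0.1,0.1,9,0,1],[0.1,0.1,13,0,0.3],[0.1,0.1,15.5,0,0.1],[0.1,0.1,17,0,0],[0.1,0.1,18,0,-0.2],[0.1,0.1,18.4,0,-0.3],[0.1,0.1,18.4,0,-0.3]]]}' 30
python3 -m handwheel '{"series":[[[0,0,0,0,-0.5],[0,0,0,0,-0.6],[0,0,0,0,-0.8],[0,0,0,0,-1],[0,0,0,0,-1],[0,0,0,0,-1],[0,0,0,0,-1],[0,0,0,0,-1]]]}' 30
```

```text
t: 3.15
tool_pos: [0.5424, 0.2191, 0.018]
ee_rot: [-0.945, 2.995, -0.0]
contact_force: [0.7, -0.8, 0.1]
finger_gap: 0.0301
grasp_force: 0.0
t: 4.15
tool_pos: [0.5425, 0.2191, 0.0182]
ee_rot: [-0.945, 2.994, -0.0]
contact_force: [-0.2, 0.0, 5.7]
finger_gap: 0.015
grasp_force: 31.1
```

```bash
python3 -m handwheel '{"series":[[[0,0,-1,0,-1],[0,0,-4,0,-1],[0,0,-8,0,-1],[0,0,-13,0,-1],[0,0,-17,0,-1],[0,0,-19.5,0,-1],[0,0,-20,0,-1],[0,0,-20,0,-1]]]}' 30
python3 - <<'E'
from h import *
from station import env
plan(env,(.606,-.140,.22),117)
E
```

```text
t: 5.15
tool_pos: [0.5413, 0.2188, 0.2162]
ee_rot: [0.945, -2.994, -0.0]
contact_force: [-0.4, 0.2, -0.8]
finger_gap: 0.0154
grasp_force: 30.4
t 5.15 q6 -0.34 tcp [0.5413 0.2188 0.2162] toolz [-1.7e-03 -5.0e-04 -1.0e+00] yang 125.02 shift [ 15.29 -33.1   -0.38] turn 0.14 gap 0.0154 F [-0.4  0.2 -0.8]
```

```bash
python3 -m handwheel '{"series":[[[1,-2,0,0.02,-1],[3,-6.5,0,0.04,-1],[5.5,-12,0,0.06,-1],[8,-17.5,0,0.08,-1],[10.5,-23,0,0.1,-1],[13,-28,0,0.12,-1],[14.8,-32,0,0.14,-1],[15.3,-33.1,0,0.14,-1]]]}' 30
python3 -m handwheel '{"series":[[[0,0,0,0,-1],[0,0,0,0,-1],[0,0,0,0,-1],[0,0,0,0,-1],[0,0,0,0,-1],[0,0,0,0,-1],[0,0,0,0,-1],[0,0,0,0,-1]]]}' 30
python3 - <<'E'
from h import *
from station import env
plan(env,(.606,-.140,.22),117)
p,d,K,R,t=look(env,"wrist","w2");P=cloud(d,K,R,t);h=hsv(p);ok=d>0;H=h[...,0].astype(int)
print("blue");blobs(ok&(abs(H-112)<12)&(h[...,1]>120)&(h[...,2]>60),P,200)
print("green");blobs(ok&(abs(H-65)<15)&(h[...,1]>90)&(P[...,2]>.05)&(P[...,2]<.065),P,200)
print("yellow");blobs(ok&(abs(H-27)<7)&(h[...,1]>120),P,20)
print("posts");blobs(ok&(P[...,2]>.068)&(P[...,2]<.09),P,5)
E
```

```text
t: 6.15
tool_pos: [0.6053, -0.1425, 0.214]
ee_rot: [0.727, -3.052, -0.004]
contact_force: [0.1, 0.7, -0.6]
finger_gap: 0.0153
grasp_force: 30.4
t: 7.15
tool_pos: [0.6064, -0.14, 0.2173]
ee_rot: [0.733, -3.055, -0.0]
contact_force: [-0.3, -1.1, -0.8]
finger_gap: 0.0152
grasp_force: 30.4
t 7.15 q6 -0.81 tcp [ 0.6064 -0.14    0.2173] toolz [-0.  0. -1.] yang 116.99 shift [ 0.03  0.02 -0.27] turn -0.0 gap 0.0152 F [-0.3 -1.1 -0.8]
blue
[288.4 199. ] 9942 med [ 0.5765 -0.1548  0.2046] zmax 0.2225 ang 27.1 rect [ 586.9 -164.1] [54.  66.4] 26.8
[428.6 202.8] 1250 med [ 0.5645 -0.0101  0.0123] zmax 0.0158 ang 5.0 rect [567.7  -7.9] [80.5 13.3] 5.1
[288.3 356.2] 2118 med [ 0.6459 -0.12    0.2045] zmax 0.2561 ang 32.5 rect [ 633.5 -124.9] [49.4 28.4] 25.6
green
[287.9  20.3] 2609 med [ 0.4934 -0.1966  0.0575] zmax 0.0613 ang 117.0 rect [ 492.9 -197.4] [26.2 47.8] 26.8
[287.9 123.8] 2328 med [ 0.5579 -0.1648  0.0575] zmax 0.0602 ang 116.4 rect [ 558.5 -164.2] [29.  47.7] 26.9
yellow
[283.8  53.8] 34 med [ 0.5123 -0.1911  0.033 ] zmax 0.0344 ang 148.0 rect [ 512.2 -191.4] [4.2 4.5] 68.9
[252.6  
[... 981 characters left out ...]
1325  0.0487] zmax 0.2886 ang 7.2 rect [ 742.3 -146.8] [269.6   4.8] 6.7
posts
[287.9   6.9] 56 med [ 0.4881 -0.1997  0.0701] zmax 0.075 ang 45.9 rect [ 487.7 -200. ] [5.  4.1] 26.9
[288.  131.1] 45 med [ 0.5621 -0.1623  0.0704] zmax 0.0743 ang 123.1 rect [ 562.2 -162.5] [4.4 5.3] 26.9
[ 22.  308.2] 95 med [ 0.7977 -0.2977  0.0715] zmax 0.08 ang 63.5 rect [ 798.3 -297.6] [7.1 7.2] 42.6
[ 16.  326.2] 94 med [ 0.8175 -0.2976  0.0712] zmax 0.0798 ang 67.6 rect [ 818.2 -297.7] [7.2 6.7] 50.1
[  4.7 361.4] 78 med [ 0.8592 -0.2974  0.0709] zmax 0.0787 ang 74.5 rect [ 859.6 -297.8] [6.3 5.9] 70.6
[  1.9 376.5] 35 med [ 0.8788 -0.2966  0.0705] zmax 0.0717 ang 24.5 rect [ 879.1 -296.4] [6.5 3.8] 25.3
```

View pics/w2.png

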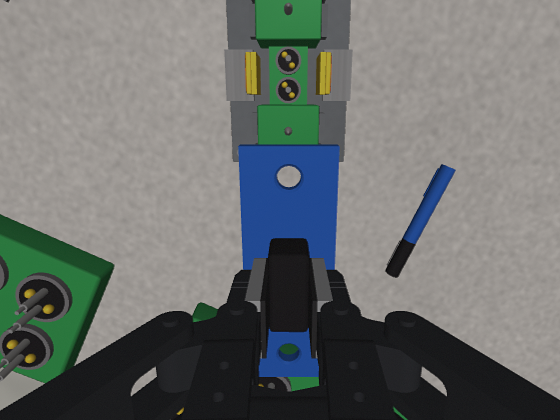

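The held plate is level, with holes at (288,176) and (288,352). The posts appear at (288,7) and (288,131). Next I'll work out the offset from the held plate to the posts.

Run:
```python
from h import *
from station import env
p,d,K,R,t=load("w2");P=cloud(d,K,R,t);h=hsv(p);H=h[...,0].astype(int)
b=(abs(H-112)<12)&(h[...,1]>120)&(h[...,2]>60)&(P[...,2]>.2)&(P[...,2]<.209)
q=P[b];r=cv2.minAreaRect((q[:,:2]*1000).astype(np.float32));print("plate rect",r,"z",np.median(q[:,2]), "fit",np.linalg.lstsq(np.c_[q[:,:2],np.ones(len(q))],q[:,2],rcond=None)[0])
zt=np.median(q[:,2])
sub=~b[150:210,260:320];n,l,st,ce=cv2.connectedComponentsWithStats(sub.astype(np.uint8))
i=l[26,28];print("hole px",ce[i]+[260,150],st[i])
h1=onplane(ce[i]+[260,150],zt,K,R,t)[0];h2=onplane([288.5,352],zt,K,R,t)[0];print("holes",h1,h2,(h1+h2)/2)
a=np.radians(26.9);u=np.array([np.cos(a),np.sin(a)]);tcp=np.array([.6064,-.140])
c1=h1[:2]+.042*u;print("centre from front hole",c1,"rel tcp in (u,v)",(c1-tcp)@u,(c1-tcp)@np.array([-u[1],u[0]]))
pm=onplane([287.9,6.9],.0735,K,R,t)[0],onplane([288,131.1],.0735,K,R,t)[0];print("posts",pm,(pm[0]+pm[1])/2)
tgt=tcp+((pm[0]+pm[1])/2)[:2]-c1;print("TCP target",tgt)
plan(env,(*tgt,.11),116.9)
```

```text
plate rect ((606.4618530273438, -139.31578063964844), (111.17655181884766, 40.03892517089844), 26.92177963256836) z 0.20461274954655415 fit [-0.0018604   0.00055132  0.20574727]
hole px [288.44951923 176.16586538] [ 17  16  24  22 416]
holes [ 0.5679184  -0.1588963   0.20461275] [ 0.64268828 -0.12084157  0.20461275] [ 0.60530334 -0.13986894  0.20461275]
centre from front hole [ 0.6053739  -0.13989405] rel tcp in (u,v) -0.0008671354038869989 0.0005587324159813654
posts (array([ 0.48853954, -0.19959949,  0.0735    ]), array([ 0.56181167, -0.16228971,  0.0735    ])) [ 0.5251756 -0.1809446  0.0735   ]
TCP target [ 0.5262017  -0.18105056]
t 7.2 q6 -0.81 tcp [ 0.6064 -0.14    0.2173] toolz [-0.  0. -1.] yang 116.99 shift [ 9.01 -0.02 10.73] turn 0.002 gap 0.015 F [ 0.6  0.8 -1.2]
```

```bash
python3 -m handwheel '{"series":[[[1,0,0,0,-1],[3,0,0,0,-1],[6,0,0,0,-1],[8,0,2,0,-1],[9,0,4.5,0,-1],[9,0,7.5,0,-1],[9,0,9.5,0,-1],[9,0,10.2,0,-1]]]}' 30
python3 -m handwheel '{"series":[[[0,0,0,0,-1],[0,0,0,0,-1],[0,0,0,0,-1],[0,0,0,0,-1],[0,0,0,0,-1],[0,0,0,0,-1],[0,0,0,0,-1],[0,0,0,0,-1]]]}' 30
python3 - <<'E'
from h import *
from station import env
plan(env,(.5260,-.1813,.11),116.9)
p,d,K,R,t=look(env,"wrist","w3")
c=cv2.resize(p[100:400,180:400],None,fx=2,fy=2,interpolation=cv2.INTER_CUBIC);cv2.imwrite("pics/w3c.png",c[:,:,::-1])
a=np.radians(26.9)
for s in(-1,1):
  X=np.array([.5252+s*.042*np.cos(a),-.1810+s*.042*np.sin(a),.074]);x=R@X+t;print("expected post",(K@x/x[2])[:2])
E
```

```text
t: 8.2
tool_pos: [0.5246, -0.1806, 0.1137]
ee_rot: [0.732, -3.052, -0.003]
contact_force: [1.3, -0.3, -1.2]
finger_gap: 0.0154
grasp_force: 30.4
t: 9.2
tool_pos: [0.5262, -0.1808, 0.1153]
ee_rot: [0.733, -3.055, -0.0]
contact_force: [0.8, 0.4, -0.6]
finger_gap: 0.0152
grasp_force: 30.4
t 9.2 q6 -0.92 tcp [ 0.5262 -0.1808  0.1153] toolz [-1.e-04  0.e+00 -1.e+00] yang 117.0 shift [ 0.04 -0.04  0.53] turn 0.002 gap 0.0152 F [ 0.8  0.4 -0.6]
expected post [287.73915595 163.89500564]
expected post [287.64780675 317.43814999]
```

View pics/w3c.png

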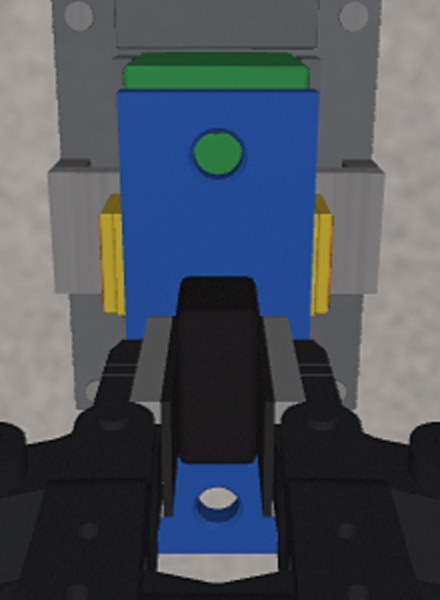

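The front hole is at about (289,176), concentric with where the post should be to under 1 mm. The plate is over the cassette and both catches are visible, so I'll lower it slowly.

```bash
python3 -m handwheel '{"series":[[[0,-0.05,0.5,0,-1],[0,-0.05,1,0,-1],[0,-0.05,1.5,0,-1],[0,-0.05,2,0,-1],[0,-0.05,2.4,0,-1],[0,-0.05,2.8,0,-1],[0,-0.05,3.2,0,-1],[0,-0.05,3.4,0,-1]]]}' 30
python3 -m handwheel '{"series":[[[0,0,0,0,-1],[0,0,0,0,-1],[0,0,0.1,0,-1],[0,0,0.1,0,-1],[0,0,0.2,0,-1],[0,0,0.2,0,-1],[0,0,0.3,0,-1],[0,0,0.3,0,-1]]]}' 30
```

```text
t: 10.25
tool_pos: [0.5263, -0.1812, 0.081]
ee_rot: [0.733, -3.055, -0.0]
contact_force: [-0.1, 0.4, -3.4]
finger_gap: 0.0151
grasp_force: 30.4
t: 11.25
tool_pos: [0.5264, -0.1812, 0.0782]
ee_rot: [0.733, -3.055, -0.0]
contact_force: [0.2, -0.5, -1.0]
finger_gap: 0.0155
grasp_force: 30.4
```

```bash
python3 -m handwheel '{"series":[[[0,0,0.05,0,-1],[0,0,0.05,0,-1],[0,0,0.1,0,-1],[0,0,0.1,0,-1],[0,0,0.13,0,-1],[0,0,0.13,0,-1],[0,0,0.15,0,-1],[0,0,0.15,0,-1]]]}' 30
```

```text
t: 12.25
tool_pos: [0.5264, -0.1813, 0.0768]
ee_rot: [0.733, -3.055, -0.0]
contact_force: [-0.4, -0.4, -1.8]
finger_gap: 0.0153
grasp_force: 30.4
```

```bash
python3 -m handwheel '{"series":[[[0,0,0.03,0,-1],[0,0,0.03,0,-1],[0,0,0.06,0,-1],[0,0,0.06,0,-1],[0,0,0.08,0,-1],[0,0,0.08,0,-1],[0,0,0.1,0,-1],[0,0,0.1,0,-1]]]}' 30
```

```text
t: 13.25
tool_pos: [0.5265, -0.1813, 0.0763]
ee_rot: [-0.733, 3.055, -0.0]
contact_force: [-1.0, 0.8, 2.7]
finger_gap: 0.0153
grasp_force: 30.8
```

```bash
python3 -m handwheel '{"series":[[[0,0,0,0,-0.6],[0,0,0,0,-0.5],[0,0,0,0,-0.3],[0,0,0,0,-0.1],[0,0,0,0,-0.1],[0,0,-0.5,0,-0.1],[0,0,-1.5,0,0],[0,0,-3,0,0]]]}' 30
python3 -m handwheel '{"series":[[[0,0,-3,0,0],[0,0,-7,0,1],[-2,0,-9,0,1],[-5,0,-10,0,1],[-8,0,-10,0,1],[-9,0,-10,0,1],[-9,0,-10,0,1],[-9,0,-10,0,1]]]}' 30
python3 - <<'E'
from h import *
from station import env
plan(env,(.5260,-.1813,.12),116.9)
p,d,K,R,t=look(env,"wrist","w4");P=cloud(d,K,R,t);h=hsv(p);ok=d>0;H=h[...,0].astype(int)
print("blue");blobs(ok&(abs(H-112)<12)&(h[...,1]>120)&(h[...,2]>60)&(P[...,2]>.04),P,200)
q=P[ok&(abs(H-112)<12)&(h[...,1]>120)&(h[...,2]>60)&(P[...,2]>.058)&(P[...,2]<.07)];print(np.median(q[:,2]),np.linalg.lstsq(np.c_[q[:,:2],np.ones(len(q))],q[:,2],rcond=None)[0])
print("yellow");blobs(ok&(abs(H-27)<7)&(h[...,1]>120)&(P[...,0]<.6),P,20)
print("high");blobs(ok&(P[...,2]>.068)&(P[...,2]<.09)&(P[...,0]<.62),P,5)
E
```

```text
t: 14.25
tool_pos: [0.5263, -0.1812, 0.1066]
ee_rot: [0.733, -3.055, -0.0]
contact_force: [-0.1, -0.8, 0.8]
finger_gap: 0.0427
grasp_force: 0.0
t: 15.25
tool_pos: [0.6059, -0.1408, 0.2059]
ee_rot: [0.732, -3.054, 0.0]
contact_force: [-0.1, 0.7, -0.2]
finger_gap: 0.0853
grasp_force: 0.0
t 15.25 q6 -0.81 tcp [ 0.6059 -0.1408  0.2059] toolz [-8.e-04 -2.e-04 -1.e+00] yang 116.97 shift [8.95 0.01 8.6 ] turn 0.001 gap 0.0853 F [-0.1  0.7 -0.2]
blue
[288.3  75.5] 7002 med [ 0.5269 -0.1797  0.0636] zmax 0.0834 ang 27.1 rect [ 529.7 -179.9] [102.   41.8] 26.9
0.06355755282135667 [-0.00053754  0.00167727  0.06413654]
yellow
[251.7  73.5] 615 med [ 0.5372 -0.2053  0.0552] zmax 0.0577 ang 27.4 rect [ 537.4 -206. ] [30.1  8.1] 26.6
[324.8  73.5] 636 med [ 0.5124 -0.1573  0.0551] zmax 0.0576 ang 26.3 rect [ 509.8 -157.5] [35.5  8.1] 26.8
high
[288.5   4.2] 56 med [ 0.4879 -0.1998  0.0705] zmax 0.0739 ang 92.4 rect [ 487.6 -200.1] [5.4 4.6] 27.1
[288.4  72. ] 1312 med [ 0.5257 -0.1808  0.0834] zmax 0.0854 ang 27.3 rect [ 525.9 -180.8] [33.6 15.5] 27.6
[288.6 134. ] 45 med [ 0.562  -0.1621  0.0707] zmax 0.0737 ang 134.1 rect [ 562.3 -162.1] [4.4 5.1] 28.1
```

View pics/w4.png

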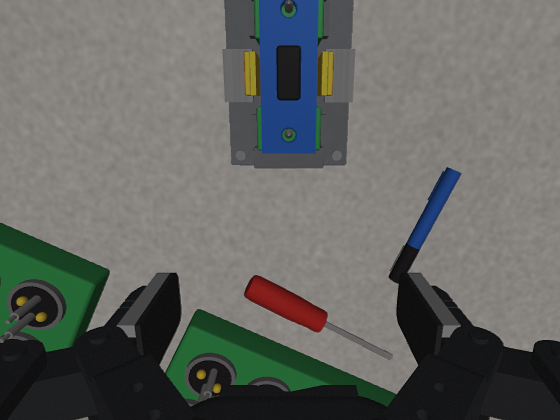

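The cover is flat: top at 63.6 mm, both posts through the holes, bar at (288,72). The catches are at (252,73) and (325,73). Next I'll move the open jaws over them.

```bash
python3 -m handwheel '{"series":[[[2,0,0,0,1],[5,0,0,0,1],[8,0,0,0,1],[9.05,0,1,0,1],[9.05,0,4,0,1],[9.05,0,6,0,1],[9.05,0,6,0,1],[9.05,0,6,0,1]]]}' 50
python3 - <<'E'
from h import *
from station import env
plan(env,(.525,-.181,.041),116.9)
E
```

```text
t: 16.3
tool_pos: [0.526, -0.1819, 0.1468]
ee_rot: [-0.732, 3.054, -0.001]
contact_force: [0.5, 0.2, -0.0]
finger_gap: 0.0855
grasp_force: 0.0
t 16.3 q6 -0.92 tcp [ 0.526  -0.1819  0.1468] toolz [ 1.e-03 -6.e-04 -1.e+00] yang 116.96 shift [ 0.06  0.14 10.58] turn 0.001 gap 0.0855 F [ 0.5  0.2 -0. ]
```

```bash
python3 -m handwheel '{"series":[[[0,0.05,2,0,1],[0,0.05,4,0,1],[0,0.05,6,0,1],[0,0.05,8,0,1],[0,0.05,9,0,1],[0,0.05,9.8,0,1],[0,0.05,10.3,0,1],[0,0.05,10.3,0,1]]]}' 50
python3 - <<'E'
from h import *
from station import env
plan(env,(.525,-.181,.041),116.9)
p,d,K,R,t=look(env,"wrist","w5")
p,d,K,R,t=look(env,"scene","s5")
X=R@np.array([.525,-.181,.05])+t;u,v=(K@X/X[2])[:2].astype(int);print(u,v)
a=cv2.resize(p[v-50:v+50,u-60:u+60],(480,400),interpolation=cv2.INTER_CUBIC)
w=cv2.imread("pics/w5.png")[100:400,180:400]; w=cv2.resize(w,(293,400))
cv2.imwrite("pics/c5.png",np.hstack([a[:,:,::-1],w]))
E
```

```text
t: 17.3
tool_pos: [0.5258, -0.1811, 0.0429]
ee_rot: [-0.733, 3.055, -0.0]
contact_force: [-0.1, -0.4, -0.6]
finger_gap: 0.0853
grasp_force: 0.0
t 17.3 q6 -0.92 tcp [ 0.5258 -0.1811  0.0429] toolz [ 0.e+00 -1.e-04 -1.e+00] yang 117.0 shift [0.07 0.04 0.19] turn 0.002 gap 0.0853 F [-0.1 -0.4 -0.6]
220 186
```

View pics/c5.png

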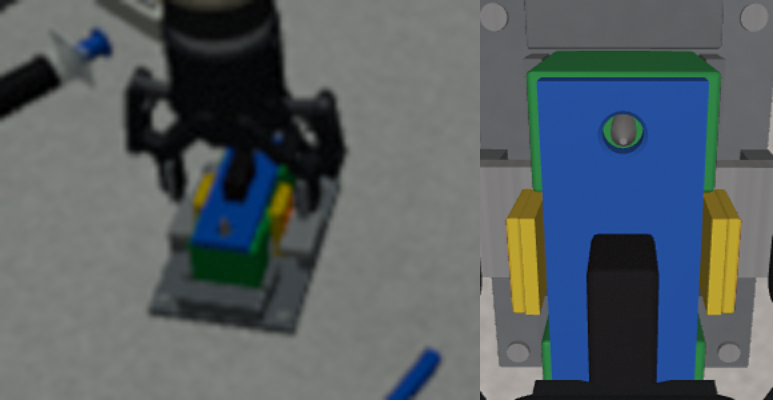

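The crops show the open fingers straddling the catches, the cover flat and the post standing in its hole at crop pixel (622,130). I'll squeeze the catches now.

```bash
python3 -m handwheel '{"series":[[[0.05,0.04,0.15,0,1],[0.05,0.04,0.15,0,0.8],[0.05,0.04,0.15,0,0.6],[0.05,0.04,0.15,0,0.5],[0.05,0.04,0.15,0,0.4],[0.05,0.04,0.15,0,0.3],[0.05,0.04,0.15,0,0.2],[0.05,0.04,0.15,0,0.2]]]}' 50
python3 -m handwheel '{"series":[[[0,0,0,0,0],[0,0,0,0,-0.2],[0,0,0,0,-0.5],[0,0,0,0,-1],[0,0,0,0,-1],[0,0,0,0,-1],[0,0,0,0,-1],[0,0,0,0,-1]]]}' 50
```

```text
t: 18.4
tool_pos: [0.5259, -0.1816, 0.0433]
ee_rot: [-0.733, 3.053, -0.003]
contact_force: [-1.6, -0.5, 7.5]
finger_gap: 0.0513
grasp_force: 9.0
t: 19.4
tool_pos: [0.526, -0.1815, 0.045]
ee_rot: [-0.733, 3.053, -0.004]
contact_force: [-4.2, 0.7, 14.5]
finger_gap: 0.0458
grasp_force: 53.4
```

Run:
```python
from h import *
from station import env
plan(env,(.525,-.181,.041),116.9)
p,d,K,R,t=look(env,"wrist","w6");P=cloud(d,K,R,t);h=hsv(p)
b=(d>0)&(abs(h[...,0].astype(int)-112)<12)&(h[...,1]>120)&(P[...,2]>.05)&(P[...,2]<.08);b[:,:200]=0;b[:,380:]=0
q=P[b];print(np.median(q[:,2]),np.linalg.lstsq(np.c_[q[:,:2],np.ones(len(q))],q[:,2],rcond=None)[0])
p,d,K,R,t=look(env,"scene","s6");u,v=220,186
a=cv2.resize(p[v-50:v+50,u-60:u+60],(480,400),interpolation=cv2.INTER_CUBIC)
w=cv2.imread("pics/w6.png")[100:400,180:400]; w=cv2.resize(w,(293,400))
cv2.imwrite("pics/c6.png",np.hstack([a[:,:,::-1],w]))
```

```text
t 19.4 q6 -0.92 tcp [ 0.526  -0.1815  0.045 ] toolz [ 0.0026 -0.0017 -1.    ] yang 116.99 shift [0.07 0.1  0.4 ] turn 0.002 gap 0.0458 F [-4.2  0.7 14.5]
0.06354181057044446 [0.00426123 0.0016713  0.06164805]
```

View pics/c6.png

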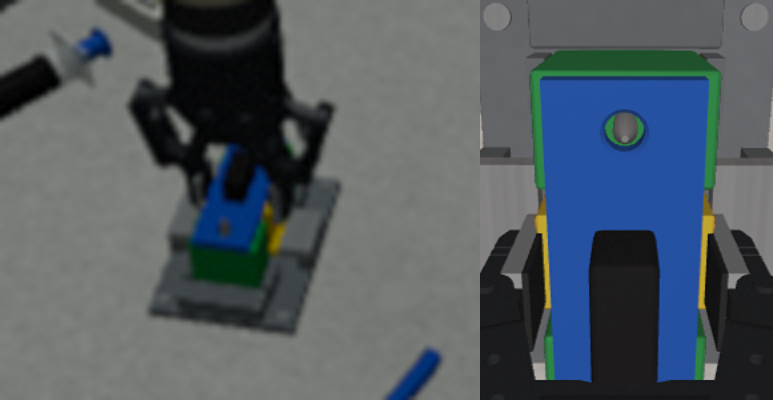

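Both catches are pushed in under the pads and the cover is still flat. I'll lift gently.

```bash
python3 -m handwheel '{"series":[[[0,0,-0.2,0,-1],[0,0,-0.4,0,-1],[0,0,-0.7,0,-1],[0,0,-1,0,-1],[0,0,-1.4,0,-1],[0,0,-1.8,0,-1],[0,0,-2,0,-1],[0,0,-2,0,-1]]]}' 50
python3 - <<'E'
from h import *
from station import env
plan(env,(.525,-.181,.185),116.9)
p,d,K,R,t=look(env,"wrist","w7");P=cloud(d,K,R,t);h=hsv(p)
b=(d>0)&(abs(h[...,0].astype(int)-112)<12)&(h[...,1]>120)&(P[...,2]>.05)&(P[...,2]<.12);b[:,:200]=0;b[:,380:]=0
q=P[b];print(np.median(q[:,2]),np.linalg.lstsq(np.c_[q[:,:2],np.ones(len(q))],q[:,2],rcond=None)[0])
E
```

```text
t: 20.5
tool_pos: [0.525, -0.1803, 0.0616]
ee_rot: [-0.734, 3.055, 0.002]
contact_force: [-0.5, 0.4, -5.4]
finger_gap: 0.0452
grasp_force: 52.8
t 20.5 q6 -0.92 tcp [ 0.525  -0.1803  0.0616] toolz [-2.0e-04  1.2e-03 -1.0e+00] yang 117.02 shift [  0.03  -0.05 -12.34] turn 0.002 gap 0.0452 F [-0.5  0.4 -5.4]
0.07974953370456332 [0.00363303 0.00582536 0.07906432]
```

```bash
python3 -m handwheel '{"series":[[[0,0,-0.5,0,-1],[0,0,-1.5,0,-1],[0,0,-3,0,-1],[0,0,-5,0,-1],[0,0,-7,0,-1],[0,0,-9,0,-1],[0,0,-10.5,0,-1],[0,0,-11.5,0,-1]]]}' 50
python3 -m handwheel '{"series":[[[0,0,-0.7,0,-1],[0,0,-1,0,-1],[0,0,-1,0,-1],[0,0,-1,0,-1],[0,0,-1,0,-1],[0,0,-1,0,-1],[0,0,-1,0,-1],[0,0,-1,0,-1]]]}' 50
python3 - <<'E'
from h import *
from station import env
plan(env,(.525,-.181,.185),116.9)
p,d,K,R,t=look(env,"wrist","w8");P=cloud(d,K,R,t);h=hsv(p)
b=(d>0)&(abs(h[...,0].astype(int)-112)<12)&(h[...,1]>120)&(P[...,2]>.15)&(P[...,2]<.25);b[:,:200]=0;b[:,380:]=0
q=P[b];print(np.median(q[:,2]),np.linalg.lstsq(np.c_[q[:,:2],np.ones(len(q))],q[:,2],rcond=None)[0])
p,d,K,R,t=look(env,"scene","s8");u,v=220,150
a=cv2.resize(p[v-60:v+90,u-90:u+90],(480,400),interpolation=cv2.INTER_CUBIC)
w=cv2.imread("pics/w8.png")[100:400,180:400]; w=cv2.resize(w,(293,400))
cv2.imwrite("pics/c8.png",np.hstack([a[:,:,::-1],w]))
E
```

```text
t: 21.55
tool_pos: [0.5256, -0.1811, 0.178]
ee_rot: [-0.733, 3.053, -0.002]
contact_force: [1.2, -0.1, -5.4]
finger_gap: 0.0453
grasp_force: 52.8
t: 22.55
tool_pos: [0.5251, -0.1809, 0.1863]
ee_rot: [0.733, -3.055, 0.0]
contact_force: [0.8, 0.2, -5.5]
finger_gap: 0.0454
grasp_force: 52.8
t 22.55 q6 -0.92 tcp [ 0.5251 -0.1809  0.1863] toolz [-0. -0. -1.] yang 117.0 shift [ 0.02 -0.    0.13] turn 0.002 gap 0.0454 F [ 0.8  0.2 -5.5]
0.2045291817913601 [0.00260386 0.0050078  0.20422923]
```

View pics/c8.png

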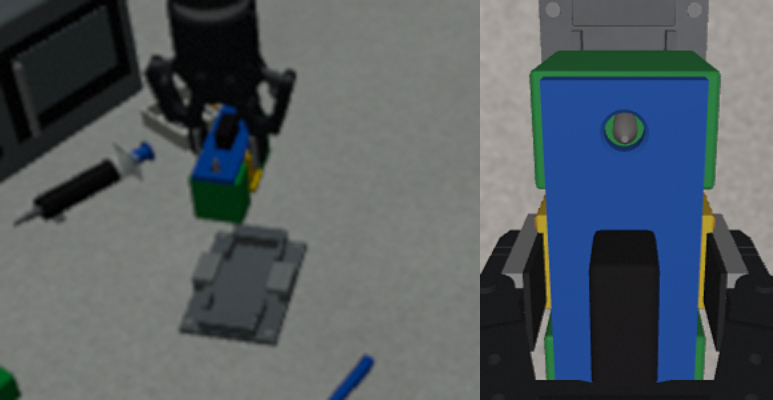

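The cassette is out of the nest and level. The cover is seated with its top at 204.5 mm, which puts the cassette's underside about 148 mm above the bench. The catches are still squeezed.

Run:
```python
from station import env
print(env.sign_off())
```

```text
the job is handed in; nothing more can be done
None
```

The cover is seated on the cassette, and the robot is holding the cassette level by its squeezed catches, with its underside about 14.8 cm above the bench; I handed the job in at about 22.6 s.

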